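Empty an organiser bin into the desk tray

TASK

Take the bin that holds the two glue sticks out of the two-pocket organiser, lifting it straight up and level until it is clear, then tip it over the shallow desk tray, from close above, so that both glue sticks end up in the tray. Stand the empty bin upright on the bare desk top and leave the other bin where it is in the organiser.

Things in the scene. Friction and masses are not known exactly. Their poses are not given: they have to be found in the camera images.
- frame: Grey open-topped organiser frame, fixed to the desk: 146 (x) x 246 (y) x 45 mm high, walls 6 mm, floor 6 mm. Two equal pockets (134 x 114 mm), centred at y = +60 and -60 mm, each with a snug insert bin (about 2 mm play a side). Origin: centre of its underside; z up. Behind it all stands a wide monitor, turned: its screen (from 0.14 m up) is nearest at x = 0.66, y = -0.30 m and recedes to x = 0.85, y = 0.2.
- glue_bin: Loose grey plastic insert bin holding the two glue sticks; in either pocket. 130 (x) x 110 (y) mm, rim 60 mm high, about 0.16 kg; walls 3 mm (+x wall 5), floor 4 mm. Origin: centre of its underside, 6 mm above the desk in the pocket; z up out of its mouth. The +x wall, away from the robot, carries an upright grip tab; the inside of the -x end is a sloping scoop.
- glue_bin_grip (a point): Middle of the grip tab, 84 mm above the bin's underside, at bin x = +60, y = 0 mm. The tab is 10 mm thick (x), 50 mm wide (y) and rises from the rim (60) to 102 mm; pinch it across its thickness.
- glue_bin_lip (a point): Middle of the top edge of the -x wall (bin x = -65, z = 60 mm). The scoop slopes straight from the floor at x = -16 up to this lip, 41 deg from vertical, so the glue sticks roll out over the lip when the bin is tipped that way (lip down, tab up) by 65 to 85 degrees.
- clip_bin: The other insert bin, of the same form, with one black binder clip in it, in the other pocket. Origin and axes as for the first. To be left alone.
- glue_a_mid (a point): Middle of the first glue stick (white tube with red cap, 29 mm diameter, 89 mm long, 30 g). It lies along the bin's y and rolls easily.
- glue_b_mid (a point): Middle of the second glue stick, like the first.
- tray: Shallow dark steel desk tray, open on top, fixed: 190 (x) x 220 (y) x 40 mm high (rim bead to 43), walls and floor 4 mm. Origin: centre of its underside; z up. Frame and tray stand side by side, either one on the left; between them, about x = 0.50, y = 0 m, is bare desk 140 mm wide or more.
- glue_a: The same glue stick as glue_a_mid; origin at the centre of its foot end, 44.5 mm from the middle, its z along the tube towards the cap.
- glue_b: The same glue stick as glue_b_mid; origin at the centre of its foot end, 44.5 mm from the middle, its z along the tube towards the cap.
Mind the look-alikes: they are no part of the job. What is shaped like the glue_b but pink is not meant.

How it is judged:
By the outcome, as a careful person would: the job done as asked, in the order asked, and still so for the second after the job is handed in, with the robot touching nothing.
It also fails if it takes over 64 s, if anything falls off the work surface, if the arm or the gripper's body presses on something with over 40 N, if the wrist force passes 120 N, or if a joint passes its speed limit or range.

ROBOT

A 7-joint arm with a two-finger parallel gripper is mounted at the origin on a cart in front of the work surface, level with it; the furniture and walls round the work are solid. World frame = base frame: x ahead of the robot, y to its left, z up, the work surface at z = 0. Lengths are in m, angles in rad, forces in N, time in s.
With the tool pointing down it reaches from about 0.4 to 0.85 m from the base axis. Payload 10.4 kg.
Tool frame: the origin (TCP) lies midway between the tips of the shut fingers; the grasp point (between the pads) lies 19 mm behind it (arm.tcp_to_grasp is the distance from the TCP to the grasp point, in m); z points along the fingers, y is the line along which they close (so a half turn about z gives the same grasp; the last joint's range is limited). The gripper opens to 87 mm and grips with 3 to 60 N. Pads are 19 mm wide; open, the fingers measure 117 mm over their backs; the gripper's body (75 mm by 190 mm) begins 51 mm behind the grasp point.
Start: joints at [-1.288, 0.332, -0.065, 1.46, 0.022, 1.35, -0.088], TCP at [0.188, 0.596, 0.223] pointing down, gripper open.
Joint ranges: [-2.6, 2.6], [-0.5, 2.12], [-1.47, 1.34], [0.16, 2.42], [-1.27, 4.41], [0.06, 2.06], [-2.6, 2.6]. Speed limits (rad/s): [2.22, 2.22, 2.79, 2.79, 3.14, 3.14, 3.14].

INTERFACE

Orientations are given as a unit quaternion [x, y, z, w].
In Python, from workcell import arm gives the robot as it stands.
- The arm moves only by the tool arm_command, never from a script. Its argument "steps" is a list of rows, each a list of 3 entries, a list of its own where there are three numbers: the closure, from -1 (fully open) to 1 (shut), so that 0 is half open, then the shift along the tool's x, y, z in mm, then the turn, a rotation vector about the tool's x, y, z in degrees. A call has exactly 10 rows; each row shifts and turns the commanded pose from where the row before left it, along the tool's axes as they then stand; what a row does not reach is not made up. A row lasts 1/12 s, in which the tool goes at most 41.7 mm and 7.16 degrees, less where a joint would pass 70% of its speed; a pose out of reach is approached as far as the arm can. A call is refused whole if a number of a shift passes 41.7 or a number of a turn 7.16, either way. A call with a gripper value outside its range is refused whole. The fingers move at their own pace and stop on an object; "newtons" is the grip in N (left out, the last holds). Time passes only in rows, so rows that do not move let the fingers close, or fill a call up. It gives the time, the measured TCP pose, the force, the opening and the grip force at its end, in the units of the state.
- arm.get_obs(): the state, without advancing time (a new reading comes with each control period).
- arm.snapshot(name): name is "scene" or "top" or "wrist"; returns (picture, depth): 420x560x3 uint8, red, green, blue; 420x560 float32, m along the optical axis (not along the pixel's ray), 0 where there is no reading.
- arm.camera_info(name): a dict with "fx", "fy", "cx", "cy" (pixels), "origin" and "orientation" of the camera in the world; the wrist camera has in their place "T_tool_cam" (4x4, takes a point from camera to tool coordinates, whose origin is the TCP and whose axes are the flange's). Camera axes: x right, y up, looking along -z (the intrinsics and any distortion apply to the point x, -y, -z); pixel columns grow to the right and rows downward; lengths in m; the calibration is good to about 2 mm. The wrist camera is an equidistant fisheye: a pixel r from the principal point sees the ray r / f radians off the axis. A picture is of the moment at which its call begins: read the wrist's pose just before it. camera_info takes no time and is no camera call.
- arm.close_job(): hands the job in; it is judged then, once.
The state is a dict: "clock": time; "joints": joint angles; "qvel": joint speeds; "effort": joint torques, N m; "tcp_pos": TCP position; "orientation": TCP orientation; "ft_force": force on the tool from outside, world axes, zero at the start; "moment": the same for the moment, N m; "width": finger opening in m; "grip_force": force on a finger pad.
Only numpy, scipy, OpenCV 4.12 (cv2) and the standard library are available. Lean on these libraries where they do the work, as an engineer would, in place of code of your own. Each camera call takes 0.05 s, during which the arm holds its last target. There are 200 camera calls.

## Working session

There is one attempt and no reset: what is moved stays moved. The work goes in short steps, Python scripts to look and compute and a tool call to move; the robot and the scene stay as the last step left them, time stands still between calls to the robot, and variables do not carry over. Pictures are saved under pics/ and viewed, at most 10 in all, crops included, and the job is handed in when it is done.

Besides the shell and the picture viewer there is one more tool, called after "Emit:" as name(argument=value, ...), one argument or row to a line, values as JSON. arm_command: Moves the arm, as the interface text tells. Its arguments: {"type":"object","properties":{"steps":{"type":"array"},"newtons":{"type":"number"}},"required":["steps"]}

```bash
mkdir -p pics
cat > h.py <<'E'
from workcell import arm
import numpy as np, cv2
from scipy.spatial.transform import Rotation as R
np.set_printoptions(precision=4,suppress=True)
def cam(n):
    i=arm.camera_info(n); return i
def pts(n,depth):
    i=cam(n); v,u=np.mgrid[0:420,0:560]
    x=(u-i['cx'])/i['fx']*depth; y=-(v-i['cy'])/i['fy']*depth
    P=np.stack([x,y,-depth],-1)
    o=np.array(i['orientation']); M=R.from_quat(o).as_matrix() if o.size==4 else o
    return P@M.T+np.array(i['origin'])
def save(n,im): cv2.imwrite('pics/'+n,im[:,:,::-1])
E
python3 - <<'E'
from h import *
o=arm.get_obs(); print({k:np.array(v) for k,v in o.items()})
for n in ['scene','top']:
    print(cam(n)); im,d=arm.snapshot(n); save(n+'1.png',im); np.savez(n+'1.npz',im=im,d=d)
print(cam('wrist'))
E
```

```text
{'clock': array(0.), 'joints': array([-1.2876,  0.3329, -0.0647,  1.461 ,  0.0216,  1.3499, -0.0885]), 'qvel': array([-0.001 , -0.0003, -0.    , -0.0001,  0.0007,  0.0002, -0.0003]), 'effort': array([  0.0003, -62.3243,   0.0251, -38.9912,  -0.0613,   0.0395,
         0.0002]), 'tcp_pos': array([0.1881, 0.5956, 0.2217]), 'orientation': array([ 0.1523,  0.9883, -0.0007, -0.0001]), 'ft_force': array([-0.7967, -0.021 , -0.3254]), 'moment': array([0.0287, 0.0239, 0.0304]), 'grip_force': array(0.), 'width': array(0.0868)}
{'fx': 473.15381095147427, 'fy': 473.15381095147427, 'cx': 284.43972599979924, 'cy': 208.80698452523862, 'origin': array([-0.1787, -0.6204,  1.0273]), 'orientation': array([ 0.3464, -0.1511, -0.3497,  0.8573])}
{'fx': 501.3851391201689, 'fy': 501.3851391201689, 'cx': 276.3196213773892, 'cy': 200.97728492126706, 'origin': array([ 0.1827, -0.0194,  1.5398]), 'orientation': array([ 0.0787, -0.0736, -0.6658,  0.7383])}
{'fx': 325.19226210127806, 'fy': 325.19226210127806, 'cx': 286.89798026916407, 'cy': 208.91873766819435, 'T_tool_cam': array([[-0.    ,  0.963 ,  0.2694,  0.073 ],
       [ 1.    ,  0.0004, -0.0012, -0.    ],
       [-0.0013,  0.2694, -0.963 , -0.1617],
       [ 0.    ,  0.    ,  0.    ,  1.    ]])}
```

View pics/top1.png

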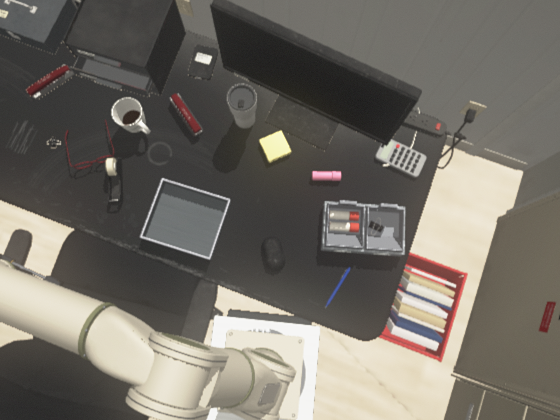

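View pics/scene1.png

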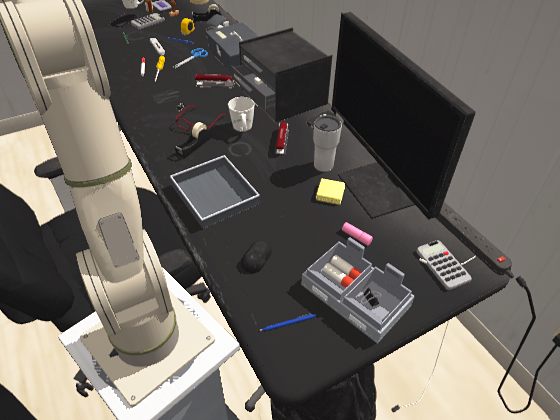

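The top view shows the tray at (187,219) and the organiser at (363,230). The glue sticks are in its left (+y) bin at (343,222), the clip bin is to the right, the mouse is at (272,252) and the pink decoy is at (326,176).

Run:
```python
from h import *
for n in ['top','scene']:
    f=np.load(n+'1.npz'); P=pts(n,f['d']); im=f['im']; np.save(n+'P.npy',P)
    print(n)
    def box(m,name):
        m=m&(f['d']>0); q=P[m]; 
        if len(q)<5: print(name,len(q));return
        c,s,a=cv2.minAreaRect((q[:,:2]*1000).astype(np.float32)); print(name,len(q),'rect',np.array(c),np.array(s),round(a,1),'mean',q.mean(0),'zmax',q[:,2].max())
    X,Y,Z=P[...,0],P[...,1],P[...,2]
    fr=(X>.3)&(X<.65)&(Y<-.08)&(Y>-.5)
    tr=(X>.25)&(X<.65)&(Y>.08)&(Y<.45)
    print('desk z',np.median(Z[(X>.4)&(X<.55)&(abs(Y)<.05)]))
    box(fr&(Z>.056)&(Z<.075),'binrim')
    box(fr&(Z>.035)&(Z<.05),'framerim')
    m=(fr&(Z>.085)&(Z<.125)).astype(np.uint8)
    k,l=cv2.connectedComponents(m)
    for j in range(1,k):
        if (l==j).sum()>6: box(l==j,'tab')
    box(tr&(Z>.035)&(Z<.05),'trayrim')
    hsv=cv2.cvtColor(im,cv2.COLOR_RGB2HSV)
    red=((hsv[...,0]<8)|(hsv[...,0]>174))&(hsv[...,1]>150)&(hsv[...,2]>100)&fr
    box(red,'red')
    box((abs(Y)<.15)&(X>.25)&(X<.6)&(Z>.012)&(Z<.08),'mouse')
    box((X>.6)&(Z>.05)&(X<.9)&(Y<-.0)&(Y>-.4)&(Z<.5),'back')
```

```text
top
desk z -2.337397834706323e-05
binrim 601 rect [ 455.3077 -263.7913] [135.4668 231.7487] 1.1 mean [ 0.447  -0.265   0.0638] zmax 0.07493870142958392
framerim 1123 rect [ 499.4367 -262.1965] [236.2149 247.3228] 1.2 mean [ 0.4432 -0.2457  0.0418] zmax 0.04998811234331657
tab 86 rect [ 515.8185 -201.4589] [11.274  49.4082] 0.8 mean [ 0.5143 -0.2008  0.103 ] zmax 0.11381864844590761
tab 84 rect [ 519.3027 -320.8198] [11.7777 49.208 ] 1.4 mean [ 0.5173 -0.3196  0.1039] zmax 0.1168262877223647
trayrim 557 rect [431.249  278.2884] [225.2326 194.7719] 78.5 mean [0.4328 0.2822 0.042 ] zmax 0.049697501636905006
red 60 rect [ 471.7596 -234.126 ] [46.6183 22.6146] 7.1 mean [ 0.469  -0.2336  0.0377] zmax 0.04541371865875221
mouse 796 rect [415.7944 -43.8514] [314.7137 282.7224] 24.3 mean [ 0.384  -0.0371  0.0326] zmax 0.07188024334331278
back 8142 rect [ 760.8715 -149.4764] [330.0204  38.1799] 69.2 mean [ 0.7499 -0.1519  0.3443] zmax 0.4704754103189539
scene
desk z -4.713771961317725e-06
binrim 1014 rect [ 454.0703 -264.4683] [133.9112 231.5228] 1.6 mean [ 0.4543 -0.2684  0.0635] zmax 0.0749774668860359
framerim 1618 rect [ 453.536  -264.6722] [149.7538 246.9731] 2.0 mean [ 0.439  -0.2678  0.042 ] zmax 0.04998323555781492
tab 155 rect [ 513.5064 -203.9308] [15.2073 50.1629] 0.9 mean [ 0.5109 -0.2051  0.1004] zmax 0.11165947765528106
tab 175 rect [ 515.5361 -322.9382] [15.851  49.9302] 6.9 mean [ 0.5136 -0.3243  0.1007] zmax 0.11130812184102923
trayrim 545 rect [428.8062 276.1358] [230.2228 194.351 ] 78.4 mean [0.4291 0.275  0.0409] zmax 0.04803872068255999
red 172 rect [ 469.7901 -235.255 ] [60.6283 27.0123] 6.4 mean [ 0.468  -0.2338  0.0344] zmax 0.042649611036623014
mouse 669 rect [441.8965 -37.4601] [244.8629 313.353 ] 21.6 mean [ 0.3635 -0.0198  0.0288] zmax 0.06540830138251186
back 11103 rect [ 756.1459 -153.1772] [330.0877  38.5637] 69.4 mean [ 0.7399 -0.1739  0.3254] zmax 0.4658058897173355
```

Run:
```python
from h import *
print([a for a in dir(arm) if a[0]!='_'], arm.tcp_to_grasp)
P=np.load('topP.npy'); 
for (u,v) in [(272,252),(265,240),(282,264),(343,225),(187,219),(146,240),(162,181),(229,210),(205,256),(326,176),(327,305),(349,269),(243,105)]: print(u,v,P[v,u])
print(R.from_quat(arm.get_obs()['orientation']).as_matrix())
```

```text
['MotionError', 'camera_info', 'close_job', 'get_obs', 'snapshot', 'tcp_to_grasp'] 0.0187
272 252 [0.3539 0.0053 0.0373]
265 240 [0.3892 0.0304 0.0262]
282 264 [ 0.3224 -0.0282  0.0252]
343 225 [ 0.4584 -0.201   0.034 ]
187 219 [0.4323 0.279  0.006 ]
146 240 [ 0.3551  0.3972 -0.0014]
162 181 [0.5364 0.3654 0.0417]
229 210 [0.4748 0.1533 0.002 ]
205 256 [0.3208 0.2029 0.042 ]
326 176 [ 0.6096 -0.1377  0.0245]
327 305 [ 0.2165 -0.1759 -0.0051]
349 269 [ 0.3302 -0.2328  0.0051]
243 105 [0.7551 0.1316 0.1754]
[[-0.9536  0.301  -0.0003]
 [ 0.301   0.9536 -0.0013]
 [-0.0001 -0.0013 -1.    ]]
```

Emit:
arm_command(
  steps=[
    [-1,[-20,-14,-6],[0,0,3]],
    [-1,[-20,-14,-6],[0,0,3]],
    [-1,[-20,-14,-6],[0,0,3]],
    [-1,[-20,-14,-6],[0,0,3]],
    [-1,[-20,-14,-6],[0,0,3]],
    [-1,[-20,-14,-6],[0,0,3]],
    [-1,[-20,-14,-6],[0,0,3]],
    [-1,[-20,-14,-6],[0,0,3]],
    [-1,[-20,-14,-6],[0,0,3]],
    [-1,[-20,-14,-6],[0,0,3]],
  ],
)

```text
clock: 0.93
tcp_pos: [0.2866, 0.3741, 0.2824]
orientation: [0.404, 0.915, -0.0, -0.0]
ft_force: [0.6, -0.2, -0.7]
width: 0.0869
grip_force: 0.0
```

Emit:
arm_command(
  steps=[
    [-1,[0,0,0],[0,7,0]],
    [-1,[0,0,0],[0,7,0]],
    [-1,[0,0,0],[0,7,0]],
    [-1,[0,0,0],[0,7,0]],
    [-1,[0,0,0],[0,7,0]],
    [-1,[0,0,0],[0,0,0]],
    [-1,[0,0,0],[0,0,0]],
    [-1,[0,0,0],[0,0,0]],
    [-1,[0,0,0],[0,0,0]],
    [-1,[0,0,0],[0,0,0]],
  ],
)

```text
clock: 1.77
tcp_pos: [0.2855, 0.3763, 0.283]
orientation: [0.383, 0.874, 0.121, -0.275]
ft_force: [0.5, 0.4, 0.3]
width: 0.0867
grip_force: 0.0
```

Run:
```python
from h import *
o=arm.get_obs()
for k in ['clock','joints','tcp_pos']: print(k,np.array(o[k]))
print(R.from_quat(o['orientation']).as_matrix())
```

```text
clock 1.7667
joints [-0.9218 -0.0019  0.3333  1.852  -0.6079  1.4287  0.2871]
tcp_pos [0.2855 0.3763 0.283 ]
[[-0.5556  0.7358 -0.3873]
 [ 0.6028  0.6772  0.4219]
 [ 0.5727  0.001  -0.8197]]
```

Emit:
arm_command(
  steps=[
    [-1,[0,0,0],[0,-7,0]],
    [-1,[0,0,0],[0,-7,0]],
    [-1,[0,0,0],[0,-7,0]],
    [-1,[0,0,0],[0,-7,0]],
    [-1,[0,0,0],[0,-7,0]],
    [-1,[-30,7,0],[0,0,0]],
    [-1,[-30,7,0],[0,0,0]],
    [-1,[-30,7,0],[0,0,0]],
    [-1,[-30,7,0],[0,0,0]],
    [-1,[-30,7,0],[0,0,0]],
  ],
)

```text
clock: 2.6
tcp_pos: [0.4141, 0.2885, 0.2832]
orientation: [0.402, 0.916, 0.001, 0.001]
ft_force: [0.2, -0.1, -0.2]
width: 0.0873
grip_force: 0.0
```

Emit:
arm_command(
  steps=[
    [-1,[0,0,0],[0,0,7.1]],
    [-1,[0,0,0],[0,0,7.1]],
    [-1,[0,0,0],[0,0,7.1]],
    [-1,[0,0,0],[0,0,7.1]],
    [-1,[0,0,0],[0,0,7.1]],
    [-1,[0,0,0],[0,0,7.1]],
    [-1,[0,0,0],[0,0,7.1]],
    [-1,[0,0,0],[0,0,7.1]],
    [-1,[0,0,0],[0,0,7.1]],
    [-1,[0,0,0],[0,0,7.1]],
  ],
)

```text
clock: 3.43
tcp_pos: [0.413, 0.2895, 0.2831]
orientation: [0.861, 0.509, 0.001, 0.0]
ft_force: [1.2, 0.6, 0.1]
width: 0.0869
grip_force: 0.0
```

Emit:
arm_command(
  steps=[
    [-1,[0,0,0],[0,0,7.1]],
    [-1,[0,0,0],[0,0,7.1]],
    [-1,[0,0,0],[0,0,7.1]],
    [-1,[0,0,0],[0,0,7.1]],
    [-1,[0,0,0],[-5,0,0]],
    [-1,[0,0,0],[-5,0,0]],
    [-1,[0,0,0],[-5,0,0]],
    [-1,[0,0,0],[-5,0,0]],
    [-1,[0,0,0],[-5,0,0]],
    [-1,[0,0,0],[-5,0,0]],
  ],
)

```text
clock: 4.27
tcp_pos: [0.4131, 0.2901, 0.2837]
orientation: [0.925, 0.276, 0.076, 0.249]
ft_force: [-0.4, 0.2, -0.5]
width: 0.0871
grip_force: 0.0
```

Emit:
arm_command(
  steps=[
    [-1,[0,0,0],[-5,0,0]],
    [-1,[0,0,0],[-5,0,0]],
    [-1,[0,0,0],[-5,0,0]],
    [-1,[0,0,0],[-5,0,0]],
    [-1,[0,0,0],[-5,0,0]],
    [-1,[0,0,0],[-5,0,0]],
    [-1,[0,0,0],[-5,0,0]],
    [-1,[0,0,0],[-5,0,0]],
    [-1,[0,0,0],[-5,0,0]],
    [-1,[0,0,0],[0,0,0]],
  ],
)

```text
clock: 5.1
tcp_pos: [0.4118, 0.2901, 0.2801]
orientation: [0.758, 0.229, 0.174, 0.586]
ft_force: [-0.2, 0.1, -0.2]
width: 0.087
grip_force: 0.0
```

```bash
cat > st.py <<'E'
from h import *
o=arm.get_obs()
for k in ['clock','joints','tcp_pos','ft_force','width','grip_force']: print(k,np.array(o[k]))
M=R.from_quat(o['orientation']).as_matrix(); print(M, 'grasp',np.array(o['tcp_pos'])-.0187*M[:,2])
E
python3 st.py
```

```text
clock 5.1
joints [-1.3774  0.502   0.1338  1.6927  0.8886  1.896  -2.3709]
tcp_pos [0.4118 0.2901 0.2801]
ft_force [-0.2114  0.0632 -0.1559]
width 0.0869848489842556
grip_force 0.0
[[ 0.835   0.1426  0.5315]
 [ 0.5502 -0.2087 -0.8085]
 [-0.0044  0.9675 -0.2527]] grasp [0.4019 0.3052 0.2848]
```

Emit:
arm_command(
  steps=[
    [-1,[1,-9,11],[0,0,0]],
    [-1,[1,-9,11],[0,0,0]],
    [-1,[1,-9,11],[0,0,0]],
    [-1,[1,-9,11],[0,0,0]],
    [-1,[1,-9,11],[0,0,0]],
    [-1,[1,-9,11],[0,0,0]],
    [-1,[1,-9,11],[0,0,0]],
    [-1,[1,-9,11],[0,0,0]],
    [-1,[1,-6,11],[0,0,0]],
    [-1,[0,0,0],[0,0,0]],
  ],
)

```text
clock: 5.93
tcp_pos: [0.4628, 0.2278, 0.1801]
orientation: [0.76, 0.225, 0.172, 0.585]
ft_force: [-0.1, -1.4, -0.8]
width: 0.0868
grip_force: 0.0
```

```bash
python3 st.py
```

```text
clock 5.9333
joints [-1.2853  0.5959  0.1626  1.8147  0.9087  1.6808 -2.4907]
tcp_pos [0.4628 0.2278 0.1801]
ft_force [-0.1122 -1.4031 -0.7552]
width 0.08683657507949258
grip_force 0.0
[[ 0.8391  0.1414  0.5253]
 [ 0.544  -0.2144 -0.8112]
 [-0.0021  0.9664 -0.2569]] grasp [0.453  0.243  0.1849]
```

Emit:
arm_command(
  steps=[
    [-1,[0,25,0],[0,0,0]],
    [-1,[0,25,0],[0,0,0]],
    [-1,[0,25,0],[0,0,0]],
    [-1,[0,25,0],[0,0,0]],
    [-1,[0,0,0],[7,0,0]],
    [-1,[0,0,0],[7,0,0]],
    [-1,[0,0,0],[7,0,0]],
    [-1,[0,0,0],[7,0,0]],
    [-1,[0,0,0],[7,0,0]],
    [-1,[0,0,0],[7,0,0]],
  ],
)

```text
clock: 6.77
tcp_pos: [0.4763, 0.2098, 0.2797]
orientation: [0.92, 0.274, 0.082, 0.269]
ft_force: [0.3, -1.6, -0.5]
width: 0.0873
grip_force: 0.0
```

Emit:
arm_command(
  steps=[
    [-1,[0,0,0],[6.6,0,0]],
    [-1,[0,0,0],[6.6,0,0]],
    [-1,[0,0,0],[6.6,0,0]],
    [-1,[0,0,0],[6.6,0,0]],
    [-1,[0,0,0],[6.6,0,0]],
    [-1,[0,0,0],[0,0,-6.5]],
    [-1,[0,0,0],[0,0,-6.5]],
    [-1,[0,0,0],[0,0,-6.5]],
    [-1,[0,0,0],[0,0,-6.5]],
    [-1,[0,0,0],[0,0,-6.5]],
  ],
)

```text
clock: 7.6
tcp_pos: [0.4762, 0.2085, 0.2786]
orientation: [0.839, 0.544, 0.0, 0.0]
ft_force: [0.1, 0.2, -0.7]
width: 0.0873
grip_force: 0.0
```

Emit:
arm_command(
  steps=[
    [-1,[0,0,0],[0,0,-6.5]],
    [-1,[0,0,0],[0,0,-6.5]],
    [-1,[0,0,0],[0,0,-6.5]],
    [-1,[0,0,0],[0,0,-6.5]],
    [-1,[-35,4,0],[0,0,0]],
    [-1,[-35,4,0],[0,0,0]],
    [-1,[-35,4,0],[0,0,0]],
    [-1,[-35,4,0],[0,0,0]],
    [-1,[-35,4,0],[0,0,0]],
    [-1,[-35,4,0],[0,0,0]],
  ],
)

```text
clock: 8.43
tcp_pos: [0.5059, -0.0024, 0.2787]
orientation: [0.697, 0.717, 0.0, 0.0]
ft_force: [0.5, 0.4, -0.3]
width: 0.087
grip_force: 0.0
```

```bash
python3 st.py
```

```text
clock 8.4333
joints [-0.6017  0.0236  0.5313  1.7069 -0.0125  1.4135 -0.0404]
tcp_pos [ 0.5059 -0.0024  0.2787]
ft_force [ 0.5063  0.4259 -0.3094]
width 0.08701259643625016
grip_force 0.0
[[-0.0281  0.9996  0.0008]
 [ 0.9996  0.0281  0.0005]
 [ 0.0004  0.0008 -1.    ]] grasp [ 0.5059 -0.0024  0.2974]
```

Emit:
arm_command(
  steps=[
    [-1,[-25,0,6],[0,0,0]],
    [-1,[-25,0,6],[0,0,0]],
    [-1,[-25,1,6],[0,0,0]],
    [-1,[-25,0,6],[0,0,0]],
    [-1,[-25,1,6],[0,0,0]],
    [-1,[-25,0,6],[0,0,0]],
    [-1,[-25,1,6],[0,0,0]],
    [-1,[-26,0,8],[0,0,0]],
    [-1,[0,0,0],[0,0,0]],
    [-1,[0,0,0],[0,0,0]],
  ],
)

```text
clock: 9.27
tcp_pos: [0.514, -0.203, 0.228]
orientation: [0.698, 0.716, -0.0, -0.0]
ft_force: [0.3, -0.6, 0.0]
width: 0.0868
grip_force: 0.0
```

```bash
cat >> h.py <<'E'
def wpts(d):
    i=cam('wrist'); o=arm.get_obs(); v,u=np.mgrid[0:420,0:560]
    a=(u-i['cx'])/i['fx']; b=(v-i['cy'])/i['fy']; r=np.hypot(a,b); t=np.tan(np.minimum(r,1.4))/np.maximum(r,1e-9)
    P=np.stack([a*t*d,-b*t*d,-d],-1); T=np.array(i['T_tool_cam']); P=P@T[:3,:3].T+T[:3,3]
    M=R.from_quat(o['orientation']).as_matrix(); return P@M.T+np.array(o['tcp_pos'])
E
python3 st.py
python3 - <<'E'
from h import *
im,d=arm.snapshot('wrist'); P=wpts(d); save('w1.png',im)
X,Y,Z=P[...,0],P[...,1],P[...,2]
def box(m,n):
    q=P[m&(d>0)]
    if len(q)<6: print(n,len(q)); return
    c,s,a=cv2.minAreaRect((q[:,:2]*1000).astype(np.float32)); print(n,len(q),c,s,a,q.mean(0))
m=((X>.47)&(X<.55)&(Z>.1)&(Z<.115)&(Y<-.12)&(Y>-.4)&(d>0)).astype(np.uint8)
k,l=cv2.connectedComponents(m)
for j in range(1,k):
    if (l==j).sum()>20: box(l==j,'tabtop')
g=(X>.35)&(X<.55)&(Y<-.13)&(Y>-.42)
box(g&(Z>.062)&(Z<.069),'rims'); box(g&(Z>.062)&(Z<.069)&(Y>-.262),'rim glue');
E
```

```text
clock 9.2667
joints [-0.3352  0.1899  0.7194  1.6803 -0.128   1.3202  0.4322]
tcp_pos [ 0.514 -0.203  0.228]
ft_force [ 0.2653 -0.6023  0.0208]
width 0.08680390770268036
grip_force 0.0
[[-0.0249  0.9997 -0.0008]
 [ 0.9997  0.0249 -0.0005]
 [-0.0004 -0.0008 -1.    ]] grasp [ 0.514  -0.203   0.2467]
tabtop 594 (513.0068359375, -199.94189453125) (9.997302055358887, 49.438045501708984) 1.6376771926879883 [ 0.5134 -0.1989  0.1072]
tabtop 253 (516.936279296875, -322.61016845703125) (9.598088264465332, 35.282615661621094) 1.7879408597946167 [ 0.5173 -0.3218  0.1069]
rims 1973 (455.2747802734375, -261.633544921875) (129.90692138671875, 229.53652954101562) 1.6850640773773193 [ 0.4528 -0.2345  0.0648]
rim glue 1333 (453.5100402832031, -201.9102783203125) (129.74765014648438, 109.9621353149414) 1.8004083633422852 [ 0.4474 -0.1986  0.0649]
```

View pics/w1.png

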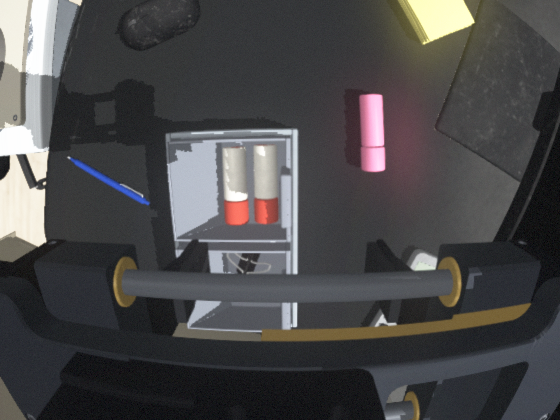

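The wrist view shows both sticks (white tubes, red caps) in the glue bin at (252,185). By depth the tab centre is about (0.513, -0.2005) and the yaw is 1.7°, so I only need a 2 mm correction before going down.

Emit:
arm_command(
  steps=[
    [-1,[2,-1,20],[0,0,0]],
    [-1,[0,0,20],[0,0,0]],
    [-1,[0,0,20],[0,0,0]],
    [-1,[0,0,20],[0,0,0]],
    [-1,[0,0,20],[0,0,0]],
    [-1,[0,0,20],[0,0,0]],
    [-1,[0,0,14],[0,0,0]],
    [-1,[0,0,12],[0,0,0]],
    [-1,[0,0,9],[0,0,0]],
    [-1,[0,0,0],[0,0,0]],
  ],
)

```text
clock: 10.15
tcp_pos: [0.5131, -0.1985, 0.0719]
orientation: [0.697, 0.717, -0.0, -0.001]
ft_force: [-0.1, 0.2, 0.5]
width: 0.0872
grip_force: 0.0
```

Emit:
arm_command(
  newtons=45,
  steps=[
    [0.2,[0,0,0],[0,0,0]],
    [0.5,[0,0,0],[0,0,0]],
    [0.6,[0,0,0],[0,0,0]],
    [0.7,[0,0,0],[0,0,0]],
    [0.8,[0,0,0],[0,0,0]],
    [1,[0,0,0],[0,0,0]],
    [1,[0,0,0],[0,0,0]],
    [1,[0,0,0],[0,0,0]],
    [1,[0,0,0],[0,0,0]],
    [1,[0,0,0],[0,0,0]],
  ],
)

```text
clock: 10.98
tcp_pos: [0.5135, -0.1996, 0.0731]
orientation: [0.697, 0.717, 0.0, -0.0]
ft_force: [-0.3, 0.8, 0.2]
width: 0.0283
grip_force: 0.0
```

```bash
python3 st.py
```

```text
clock 10.9833
joints [-0.2766  0.3567  0.6699  1.8579 -0.2582  1.0148  0.528 ]
tcp_pos [ 0.5135 -0.1996  0.0731]
ft_force [-0.3055  0.7794  0.2155]
width 0.028290316383237597
grip_force 0.0
[[-0.0275  0.9996  0.    ]
 [ 0.9996  0.0275  0.0001]
 [ 0.0001  0.     -1.    ]] grasp [ 0.5135 -0.1996  0.0918]
```

Still closing. I'll wait for it to finish.

Emit:
arm_command(
  steps=[
    [1,[0,0,0],[0,0,0]],
    [1,[0,0,0],[0,0,0]],
    [1,[0,0,0],[0,0,0]],
    [1,[0,0,0],[0,0,0]],
    [1,[0,0,0],[0,0,0]],
    [1,[0,0,0],[0,0,0]],
    [1,[0,0,0],[0,0,0]],
    [1,[0,0,0],[0,0,0]],
    [1,[0,0,0],[0,0,0]],
    [1,[0,0,0],[0,0,0]],
  ],
)

```text
clock: 11.82
tcp_pos: [0.5134, -0.1996, 0.0731]
orientation: [0.697, 0.717, -0.0, -0.0]
ft_force: [-0.9, -0.9, -0.8]
width: 0.0098
grip_force: 45.0
```

Emit:
arm_command(
  steps=[
    [1,[0,0,-3],[0,0,0]],
    [1,[0,0,-5],[0,0,0]],
    [1,[0,0,-7],[0,0,0]],
    [1,[0,0,-7],[0,0,0]],
    [1,[0,0,-7],[0,0,0]],
    [1,[0,0,-7],[0,0,0]],
    [1,[0,0,-7],[0,0,0]],
    [1,[0,0,-7],[0,0,0]],
    [1,[0,0,-5],[0,0,0]],
    [1,[0,0,-5],[0,0,0]],
  ],
)

```text
clock: 12.65
tcp_pos: [0.5136, -0.1996, 0.1338]
orientation: [0.697, 0.717, 0.0, 0.0]
ft_force: [-0.1, 0.4, -1.9]
width: 0.0098
grip_force: 45.0
```

Emit:
arm_command(
  steps=[
    [1,[0,0,-6],[0,0,0]],
    [1,[0,0,-8],[0,0,0]],
    [1,[0,0,-10],[0,0,0]],
    [1,[0,0,-10],[0,0,0]],
    [1,[0,0,-10],[0,0,0]],
    [1,[0,0,-10],[0,0,0]],
    [1,[0,0,-10],[0,0,0]],
    [1,[0,0,-8],[0,0,0]],
    [1,[0,0,-5],[0,0,0]],
    [1,[0,0,0],[0,0,0]],
  ],
)

```text
clock: 13.48
tcp_pos: [0.514, -0.1998, 0.2114]
orientation: [0.697, 0.717, 0.001, 0.001]
ft_force: [-0.1, -0.1, -2.5]
width: 0.0099
grip_force: 45.0
```

```bash
python3 st.py
python3 - <<'E'
from h import *
im,d=arm.snapshot('scene'); save('s2.png',im)
E
```

```text
clock 13.4833
joints [-0.3386  0.1975  0.7176  1.7089 -0.1355  1.284   0.4353]
tcp_pos [ 0.514  -0.1998  0.2114]
ft_force [-0.136  -0.0952 -2.4828]
width 0.009892411765239854
grip_force 44.99885053373873
[[-0.0276  0.9996  0.0017]
 [ 0.9996  0.0276 -0.0001]
 [-0.0001  0.0017 -1.    ]] grasp [ 0.514  -0.1998  0.2301]
```

View pics/s2.png

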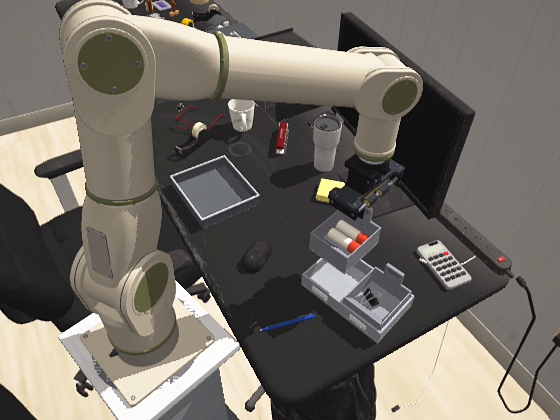

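The scene view shows the bin lifted clear and level at about (345,238) with both sticks inside. The clip bin is still in the organiser.

Emit:
arm_command(
  steps=[
    [1,[5,0,0],[0,0,0]],
    [1,[12,-2,0],[0,0,0]],
    [1,[18,-2,0],[0,0,0]],
    [1,[24,-2,0],[0,0,0]],
    [1,[27,-2,0],[0,0,0]],
    [1,[27,-2,0],[0,0,0]],
    [1,[27,-2,0],[0,0,0]],
    [1,[27,-2,0],[0,0,0]],
    [1,[27,-2,0],[0,0,0]],
    [1,[27,-2,0],[0,0,0]],
  ],
)

```text
clock: 14.37
tcp_pos: [0.4886, 0.0224, 0.2096]
orientation: [0.697, 0.717, -0.0, -0.0]
ft_force: [0.6, -0.4, -1.8]
width: 0.0095
grip_force: 45.0
```

Emit:
arm_command(
  steps=[
    [1,[27,-2,0],[0,0,0]],
    [1,[27,-2,0],[0,0,0]],
    [1,[27,-2,0],[0,0,0]],
    [1,[27,-2,0],[0,0,0]],
    [1,[27,-2,0],[0,0,0]],
    [1,[24,-2,0],[0,0,0]],
    [1,[20,-2,0],[0,0,0]],
    [1,[16,-2,0],[0,0,0]],
    [1,[10,-1,0],[0,0,0]],
    [1,[6,0,0],[0,0,0]],
  ],
)

```text
clock: 15.2
tcp_pos: [0.4658, 0.2325, 0.2095]
orientation: [0.697, 0.717, -0.001, -0.0]
ft_force: [0.1, -0.6, -2.6]
width: 0.0096
grip_force: 45.0
```

Emit:
arm_command(
  steps=[
    [1,[0,0,0],[0,0,2]],
    [1,[0,0,0],[0,0,5]],
    [1,[0,0,0],[0,0,6]],
    [1,[0,0,0],[0,0,6]],
    [1,[0,0,0],[0,0,6]],
    [1,[0,0,0],[0,0,6]],
    [1,[0,0,0],[0,0,6]],
    [1,[0,0,0],[0,0,6]],
    [1,[0,0,0],[0,0,5]],
    [1,[0,0,0],[0,0,3]],
  ],
)

```text
clock: 16.03
tcp_pos: [0.4668, 0.2302, 0.2099]
orientation: [0.939, 0.344, -0.0, 0.0]
ft_force: [-0.1, 0.8, -2.1]
width: 0.0094
grip_force: 45.0
```

```bash
python3 st.py
```

```text
clock 16.0333
joints [-0.9022  0.1035  0.3834  1.7722 -0.04    1.2741 -1.3778]
tcp_pos [0.4668 0.2302 0.2099]
ft_force [-0.0508  0.8474 -2.1263]
width 0.00940544645379292
grip_force 44.997001038864255
[[ 0.7636  0.6457 -0.0003]
 [ 0.6457 -0.7636 -0.0006]
 [-0.0006  0.0003 -1.    ]] grasp [0.4668 0.2302 0.2286]
```

Emit:
arm_command(
  steps=[
    [1,[0,0,5],[0,0,0]],
    [1,[0,0,8],[0,0,0]],
    [1,[0,0,5],[-2,0,0]],
    [1,[0,0,0],[-4,0,0]],
    [1,[0,0,0],[-5,0,0]],
    [1,[0,0,0],[-5,0,0]],
    [1,[0,0,0],[-5,0,0]],
    [1,[0,0,0],[-5,0,0]],
    [1,[0,0,0],[-4,0,0]],
    [1,[0,0,0],[-4,0,0]],
  ],
)

```text
clock: 16.87
tcp_pos: [0.4662, 0.2314, 0.1915]
orientation: [0.896, 0.333, 0.102, 0.276]
ft_force: [0.3, -0.6, -3.3]
width: 0.0094
grip_force: 45.0
```

Emit:
arm_command(
  steps=[
    [1,[0,0,0],[-4,0,0]],
    [1,[0,0,0],[-4,0,0]],
    [1,[0,0,0],[-4,0,0]],
    [1,[0,0,0],[-4,0,0]],
    [1,[0,0,0],[-4,0,0]],
    [1,[0,0,0],[-4,0,0]],
    [1,[0,0,0],[-4,0,0]],
    [1,[0,0,0],[-4,0,0]],
    [1,[0,0,0],[-4,0,0]],
    [1,[0,0,0],[-4,0,0]],
  ],
)

```text
clock: 17.7
tcp_pos: [0.4664, 0.2313, 0.1912]
orientation: [0.748, 0.278, 0.208, 0.565]
ft_force: [0.5, 0.9, -3.5]
width: 0.0097
grip_force: 45.0
```

Emit:
arm_command(
  steps=[
    [1,[0,0,0],[0,0,0]],
    [1,[0,0,0],[0,0,0]],
    [1,[0,0,0],[0,0,0]],
    [1,[0,0,0],[0,0,0]],
    [1,[0,0,0],[0,0,0]],
    [1,[0,0,0],[0,0,0]],
    [1,[0,0,0],[0,0,0]],
    [1,[0,0,0],[0,0,0]],
    [1,[0,0,0],[0,0,0]],
    [1,[0,0,0],[0,0,0]],
  ],
)

```text
clock: 18.53
tcp_pos: [0.4666, 0.2313, 0.1922]
orientation: [0.749, 0.277, 0.209, 0.564]
ft_force: [0.1, -0.1, -1.5]
width: 0.0097
grip_force: 45.0
```

```bash
python3 st.py;  python3 - <<'E'
from h import *
im,d=arm.snapshot('scene'); im2,d=arm.snapshot('wrist')
save('s3.png',np.vstack([cv2.resize(im[100:310,100:380],(560,420)),im2[:]])[:,:][:840]);
c=np.hstack([im[130:330,140:420],im2[0:400:2,0:560:2]]); save('c3.png',c)
E
```

```text
clock 18.5333
joints [-1.3882  0.5104  0.2386  1.915   0.9598  1.5827 -2.4571]
tcp_pos [0.4666 0.2313 0.1922]
ft_force [ 0.0583 -0.0656 -1.4911]
width 0.00974551458440896
grip_force 44.97109221294522
[[ 0.7595  0.1794  0.6252]
 [ 0.6505 -0.2096 -0.73  ]
 [ 0.0001  0.9612 -0.2759]] grasp [0.4549 0.2449 0.1974]
```

View pics/c3.png

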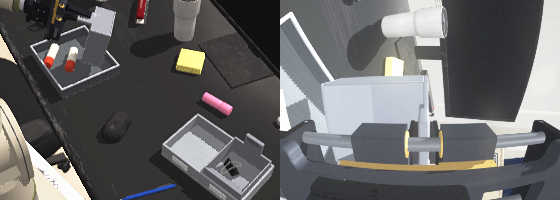

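Both glue sticks lie in the tray, at (50,57) and (72,58) in the crop, and the bin is empty. I'll raise it, level it and take it to the bare desk.

Emit:
arm_command(
  steps=[
    [1,[0,6,0],[0,0,0]],
    [1,[0,14,0],[0,0,0]],
    [1,[0,18,0],[0,0,0]],
    [1,[0,18,0],[0,0,0]],
    [1,[0,18,0],[0,0,0]],
    [1,[0,14,0],[0,0,0]],
    [1,[0,6,0],[3,0,0]],
    [1,[0,0,0],[6,0,0]],
    [1,[0,0,0],[6,0,0]],
    [1,[0,0,0],[6,0,0]],
  ],
)

```text
clock: 19.47
tcp_pos: [0.4832, 0.2121, 0.283]
orientation: [0.84, 0.311, 0.155, 0.416]
ft_force: [-0.1, -0.5, -2.0]
width: 0.01
grip_force: 45.0
```

Emit:
arm_command(
  steps=[
    [1,[0,0,0],[6,0,0]],
    [1,[0,0,0],[6,0,0]],
    [1,[0,0,0],[6,0,0]],
    [1,[0,0,0],[6,0,0]],
    [1,[0,0,0],[6,0,0]],
    [1,[0,0,0],[6,0,0]],
    [1,[0,0,0],[6,0,0]],
    [1,[0,0,0],[6,0,0]],
    [1,[0,0,0],[5,0,0]],
    [1,[0,0,0],[0,0,0]],
  ],
)

```text
clock: 20.3
tcp_pos: [0.4853, 0.2074, 0.2832]
orientation: [0.939, 0.343, -0.0, -0.001]
ft_force: [-0.1, -2.0, -2.1]
width: 0.0097
grip_force: 45.0
```

Emit:
arm_command(
  steps=[
    [1,[0,0,0],[0,0,-3]],
    [1,[0,0,0],[0,0,-5]],
    [1,[0,0,0],[0,0,-6]],
    [1,[0,0,0],[0,0,-6]],
    [1,[0,0,0],[0,0,-6]],
    [1,[0,0,0],[0,0,-6]],
    [1,[0,0,0],[0,0,-6]],
    [1,[0,0,0],[0,0,-6]],
    [1,[0,0,0],[0,0,-4]],
    [1,[0,0,0],[0,0,-2]],
  ],
)

```text
clock: 21.13
tcp_pos: [0.4828, 0.2118, 0.2822]
orientation: [0.701, 0.713, -0.001, 0.001]
ft_force: [0.0, 0.6, -1.9]
width: 0.0097
grip_force: 45.0
```

```bash
python3 st.py
```

```text
clock 21.1333
joints [-0.9352  0.0801  0.4642  1.6469 -0.033   1.4238 -0.4515]
tcp_pos [0.4828 0.2118 0.2822]
ft_force [ 0.0308  0.558  -1.8807]
width 0.009680038973626605
grip_force 44.99229138717055
[[-0.0159  0.9999  0.0008]
 [ 0.9999  0.0159 -0.0032]
 [-0.0032  0.0007 -1.    ]] grasp [0.4828 0.2118 0.3009]
```

Emit:
arm_command(
  steps=[
    [1,[-8,4,0],[0,0,0]],
    [1,[-18,8,5],[0,0,0]],
    [1,[-27,10,10],[0,0,0]],
    [1,[-30,10,15],[0,0,0]],
    [1,[-30,10,15],[0,0,0]],
    [1,[-30,10,15],[0,0,0]],
    [1,[-28,10,15],[0,0,0]],
    [1,[-22,8,15],[0,0,0]],
    [1,[-14,6,10],[0,0,0]],
    [1,[-6,3,0],[0,0,0]],
  ],
)

```text
clock: 21.97
tcp_pos: [0.5635, -0.0038, 0.1804]
orientation: [0.705, 0.709, -0.002, -0.0]
ft_force: [-0.6, 0.6, -1.8]
width: 0.0096
grip_force: 45.0
```

Emit:
arm_command(
  steps=[
    [1,[0,0,8],[0,0,0]],
    [1,[0,0,14],[0,0,0]],
    [1,[0,0,16],[0,0,0]],
    [1,[0,0,16],[0,0,0]],
    [1,[0,0,16],[0,0,0]],
    [1,[0,0,12],[0,0,0]],
    [1,[0,0,8],[0,0,0]],
    [1,[0,0,6],[0,0,0]],
    [1,[0,0,4],[0,0,0]],
    [1,[0,0,0],[0,0,0]],
  ],
)

```text
clock: 22.8
tcp_pos: [0.5645, -0.0003, 0.0822]
orientation: [0.703, 0.711, -0.0, -0.0]
ft_force: [-1.2, 0.6, -2.1]
width: 0.0097
grip_force: 45.0
```

```bash
python3 st.py
python3 - <<'E'
from h import *
im,d=arm.snapshot('scene'); save('s4.png',im)
E
```

```text
clock 22.8
joints [-0.5864  0.3626  0.6069  1.8126 -0.2367  1.0398  0.1215]
tcp_pos [ 0.5645 -0.0003  0.0822]
ft_force [-1.1821  0.5996 -2.1125]
width 0.009673774448864726
grip_force 44.99240403994918
[[-0.0105  0.9999 -0.0004]
 [ 0.9999  0.0105 -0.    ]
 [-0.     -0.0004 -1.    ]] grasp [ 0.5645 -0.0003  0.1009]
```

View pics/s4.png

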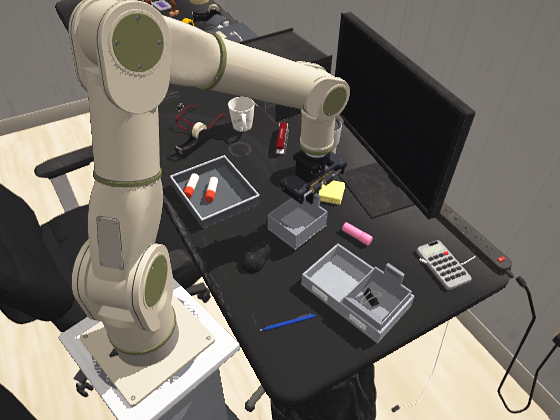

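The scene view shows both sticks in the tray at about (190,185) and (211,188). The empty bin hangs level over bare desk at (297,222). I'll lower it gently.

Emit:
arm_command(
  steps=[
    [1,[0,0,3],[0,0,0]],
    [1,[0,0,3],[0,0,0]],
    [1,[0,0,2],[0,0,0]],
    [1,[0,0,2],[0,0,0]],
    [1,[0,0,1],[0,0,0]],
    [1,[0,0,1],[0,0,0]],
    [1,[0,0,1],[0,0,0]],
    [1,[0,0,1],[0,0,0]],
    [1,[0,0,0],[0,0,0]],
    [1,[0,0,0],[0,0,0]],
  ],
)

```text
clock: 23.68
tcp_pos: [0.5646, -0.0006, 0.0685]
orientation: [0.704, 0.711, 0.0, -0.0]
ft_force: [0.3, -0.7, -1.2]
width: 0.0096
grip_force: 45.0
```

Emit:
arm_command(
  steps=[
    [1,[0,0,0.5],[0,0,0]],
    [1,[0,0,0.5],[0,0,0]],
    [1,[0,0,0.5],[0,0,0]],
    [1,[0,0,0],[0,0,0]],
    [1,[0,0,0],[0,0,0]],
    [1,[0,0,0],[0,0,0]],
    [1,[0,0,0],[0,0,0]],
    [1,[0,0,0],[0,0,0]],
    [1,[0,0,0],[0,0,0]],
    [1,[0,0,0],[0,0,0]],
  ],
)

```text
clock: 24.52
tcp_pos: [0.5647, -0.0006, 0.0671]
orientation: [0.704, 0.711, 0.0, 0.0]
ft_force: [0.8, 0.6, 0.6]
width: 0.0097
grip_force: 45.0
```

Emit:
arm_command(
  newtons=10,
  steps=[
    [0.7,[0,0,0],[0,0,0]],
    [0.6,[0,0,0],[0,0,0]],
    [0.5,[0,0,0],[0,0,0]],
    [0.4,[0,0,0],[0,0,0]],
    [0.3,[0,0,0],[0,0,0]],
    [0.2,[0,0,0],[0,0,0]],
    [0.2,[0,0,0],[0,0,0]],
    [0.2,[0,0,0],[0,0,0]],
    [0.2,[0,0,0],[0,0,0]],
    [0.2,[0,0,0],[0,0,0]],
  ],
)

```text
clock: 25.35
tcp_pos: [0.5646, -0.0006, 0.067]
orientation: [0.704, 0.711, 0.0, -0.0]
ft_force: [-0.2, 0.3, 0.1]
width: 0.0347
grip_force: 0.0
```

Emit:
arm_command(
  steps=[
    [0.2,[0,0,-4],[0,0,0]],
    [0.2,[0,0,-8],[0,0,0]],
    [0.2,[0,0,-14],[0,0,0]],
    [0.2,[0,0,-20],[0,0,0]],
    [0.2,[0,0,-20],[0,0,0]],
    [0.2,[0,0,-20],[0,0,0]],
    [0.2,[0,0,-20],[0,0,0]],
    [0.2,[0,0,-15],[0,0,0]],
    [0.2,[0,0,-8],[0,0,0]],
    [0.2,[0,0,0],[0,0,0]],
  ],
)

```text
clock: 26.18
tcp_pos: [0.5656, -0.0007, 0.1982]
orientation: [0.704, 0.711, 0.002, 0.001]
ft_force: [-0.1, -1.1, -0.6]
width: 0.0344
grip_force: 0.0
```

Run:
```python
from h import *
im,d=arm.snapshot('scene'); save('s5.png',im); P=pts('scene',d)
m=(d>0)&(P[...,0]>.41)&(P[...,0]<.6)&(abs(P[...,1])<.09)&(P[...,2]>.055)&(P[...,2]<.064)
q=P[m]; print(len(q),cv2.minAreaRect((q[:,:2]*1000).astype(np.float32)),q[:,2].mean())
```

```text
254 ((504.9631652832031, -5.592327117919922), (133.33216857910156, 112.80473327636719), 0.10043273121118546) 0.058790973067835574
```

View pics/s5.png

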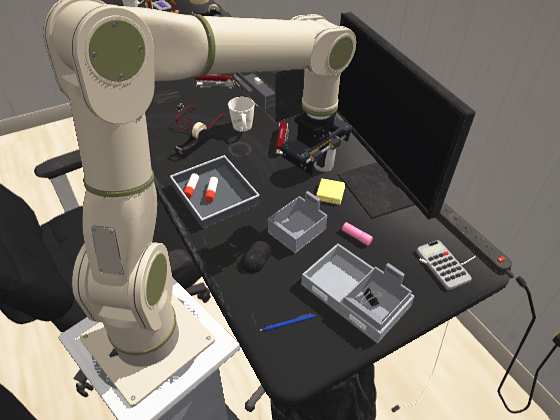

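The bin stands upright and empty at (297,225). Both sticks are in the tray, the clip bin hasn't moved, and the gripper is clear of everything.

```bash
python3 -c "
from workcell import arm
print(arm.close_job())"
```

```text
the job is handed in; nothing more can be done
None
```

Job handed in at about 26 s: both glue sticks are in the tray, the empty bin stands upright on the bare desk, and the clip bin is still in the organiser.

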